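# Tip the rinsed plant pots over to drain

### The job

Two empty pots and one pot of maize seedlings stand in a row on the draining rack. Push both empty pots over, without lifting them, so that each comes to lie in the black saddles in front of it with its open mouth pointing away from the robot. Leave the planted pot standing where it is, and do not disturb the other things on the table.

Things in the scene. Friction and masses are not known exactly. Their poses are not given: they have to be found in the camera images.
- rack: bright metal draining rack fixed to the table; place and yaw vary. Origin: on the table, under the middle standing place; x points away from the robot, towards the saddles, y along the row. Plate 10 mm thick, x -70 to 260, y -230 to 230 mm. Pots stand on it within 6 mm of x = 0, y = -150, 0 and 150 mm. A rod, 4 mm high, at x = 66 mm stops their feet from sliding
- rack_bay0 (a point): middle of the pair of black V-shaped saddles in front of the standing place at y = -150 mm: rack x = 140, y = -150 mm, 70 mm above the table, where the axis of a lying pot comes to be. Saddles at x = 105 and 175 mm, 55 mm high, 110 mm wide
- rack_bay1 (a point): middle of the pair of black V-shaped saddles in front of the standing place at y = 0 mm: rack x = 140, y = 0 mm, 70 mm above the table, where the axis of a lying pot comes to be. Saddles at x = 105 and 175 mm, 55 mm high, 110 mm wide
- rack_bay2 (a point): middle of the pair of black V-shaped saddles in front of the standing place at y = 150 mm: rack x = 140, y = 150 mm, 70 mm above the table, where the axis of a lying pot comes to be. Saddles at x = 105 and 175 mm, 55 mm high, 110 mm wide
- pot_a: empty dark grey pot, open at the top, loose, 0.3 to 0.6 kg, 160 mm high: tube 90 mm across, wall 4 mm, flanges 110 mm across and 6 mm thick at foot and mouth. Starts upright in one of three standing places. Origin: centre of its underside; z points from foot to mouth. Pushed near its mouth it pivots on its foot and falls by itself past about 41 degrees (mouth moved about 120 mm)
- pot_a_mouth (a point): centre of pot_a's open mouth, 160 mm above its underside
- pot_b: same as pot_a, in another standing place
- pot_b_mouth (a point): centre of pot_b's open mouth, 160 mm above its underside
- planted_pot: grey pot of the same outer shape and size, but closed by a lid with young green maize plants that rise about 95 mm over it; about 1 kg, loose. Stands upright in the remaining standing place. Origin: centre of its underside
- beaker: clear open beaker, 66 mm across, 85 mm high, loose, a bystander on the table on the robot's side of the rack. Origin: centre of its underside
- jar: squat closed jar, 52 mm across, 60 mm high, loose, a bystander on the table on the robot's side of the rack. Origin: centre of its underside
- stopper: tapered cork stopper, 32 mm across, 30 mm high, loose, a bystander on the table on the robot's side of the rack. Origin: centre of its underside
- bottle: closed white bottle, 60 mm across, 160 mm high, loose, a bystander on the table beside the rack. Origin: centre of its underside
- collar: flat grey pipe collar lying on the table, 80 mm across, 20 mm high, loose, a bystander on the table beside the rack. Origin: centre of its underside
- brush: brush lying on the table, about 200 mm long, loose, a bystander on the table beside the rack. Origin: on its long axis, at the underside
- dish: small white dish, 90 mm across, 30 mm high, loose, a bystander on the table beside the rack. Origin: centre of its underside

How it is judged (in metres and radians):
At the end, for the whole second after the job is handed in: each empty pot lies at rest in saddles of any bay: axis within 0.15 rad of rack x, foot and mouth centres 60-80 mm above the table and within 15 mm of the bay's centre line, mouth 180-255 mm along rack x; planted pot upright within 0.05 rad, within 15 mm of its start (angle between the z axis of each of pot_a, pot_b and the x axis of rack, either way round below 0.15 rad and x of pot_a_mouth in the frame of rack between 0.18 and 0.255 m and height (world z) of pot_a between 0.06 and 0.08 m and height (world z) of pot_a_mouth between 0.06 and 0.08 m and ((y of pot_a in the frame of rack between -0.165 and -0.135 m and y of pot_a_mouth in the frame of rack between -0.165 and -0.135 m) or (y of pot_a in the frame of rack between -0.015 and 0.015 m and y of pot_a_mouth in the frame of rack between -0.015 and 0.015 m) or (y of pot_a in the frame of rack between 0.135 and 0.165 m and y of pot_a_mouth in the frame of rack between 0.135 and 0.165 m)) and linear speed of each of pot_a, pot_b below 0.02 m/s and angular speed of each of pot_a, pot_b below 0.2 rad/s and x of pot_b_mouth in the frame of rack between 0.18 and 0.255 m and height (world z) of pot_b between 0.06 and 0.08 m and height (world z) of pot_b_mouth between 0.06 and 0.08 m and ((y of pot_b in the frame of rack between -0.165 and -0.135 m and y of pot_b_mouth in the frame of rack between -0.165 and -0.135 m) or (y of pot_b in the frame of rack between -0.015 and 0.015 m and y of pot_b_mouth in the frame of rack between -0.015 and 0.015 m) or (y of pot_b in the frame of rack between 0.135 and 0.165 m and y of pot_b_mouth in the frame of rack between 0.135 and 0.165 m)) and angle between planted_pot's own z axis and vertical below 0.05 rad and distance of planted_pot from where it was at the start of the episode below 0.015 m); the robot touches nothing.
It fails at once if pot_a is lifted (about 35 mm or more off the rack) instead of tipped (height (world z) of pot_a above 0.105 m or height (world z) of pot_a_mouth above 0.215 m).
It fails at once if pot_b is lifted (about 35 mm or more off the rack) instead of tipped (height (world z) of pot_b above 0.105 m or height (world z) of pot_b_mouth above 0.215 m).
It fails at once if the planted pot is shifted more than 20 mm, tilted or lifted (distance of planted_pot from where it was at the start of the episode above 0.02 m or angle between planted_pot's own z axis and vertical above 0.15 rad).
It fails at once if a bystander is moved more than 30 mm (distance of any of beaker, jar, stopper, bottle, collar, brush, dish from where it was at the start of the episode above 0.03 m).
It also fails if it takes over 51 s, if anything falls off the work surface, if the arm or the gripper's body presses on something with over 40 N, if the wrist force passes 120 N, or if a joint passes its speed limit or range.

### The arm

A 6-joint arm with a two-finger parallel gripper is mounted at the origin on the work surface. World frame = base frame: x ahead of the robot, y to its left, z up, the work surface at z = 0. Lengths are in mm, angles in rad, forces in N, time in s.
With the tool pointing down it reaches from about 300 to 775 mm from the base axis. Payload 14.6 kg.
Tool frame: the origin (TCP) lies at the very end of the fingers, on their centre line; the grasp point (between the pads) lies 19 mm behind it; y points along the fingers, z is the direction in which the jaws open and shut, and the axes are right-handed (so a half turn about y gives the same grasp; the last joint's range is limited). The gripper opens to 94 mm and grips with 3 to 60 N. Pads are 16 mm wide; open, the fingers measure 119 mm over their backs; the gripper's body (75 mm by 177 mm) begins 78 mm behind the grasp point.
Start: joints at [1.217, 0.3, 1.521, -0, 1.321, -0.067], TCP at [155.584, 527.525, 205.446] pointing down, gripper open.
Joint ranges: [-3.03, 3.03], [-0.79, 2.21], [0.23, 2.52], [-1.04, 4.18], [0, 3.07], [-2.55, 2.55]. Speed limits (rad/s): [2.22, 2.22, 2.57, 3.14, 3.14, 3.14].

### API

Orientations are given as [roll, pitch, yaw] about the fixed x, y, z axes, in that order (R = Rz(yaw) Ry(pitch) Rx(roll)).
In Python, from cell import monitor, optics, manip gives the robot as it stands.
- The arm moves only by the shell command python3 -m creep 'ROWS' [FORCE]. ROWS is JSON, a list of rows, each an object of numbers: "tx", "ty", "tz": the shift along the tool's x, y, z scaled (see below); "turn": the turn about the tool's y scaled (see below); "fingers": the finger opening in mm, from 0 to 94. In form: [{"tx": .., "ty": .., "tz": .., "turn": .., "fingers": ..}, ...]. A call has 1 to 20 rows; each row is the pose to reach, as a shift and turn from the pose measured when the call began, along the tool's axes at that moment, turning the shorter way round; what a row does not reach only later rows make up. The controller multiplies each number of a shift by 200 mm and each number of a turn by pi rad. A row lasts 1/10 s, in which the tool goes at most 50 mm and 8.59 degrees, less where a joint would pass 70% of its speed; a pose out of reach is approached as far as the arm can. A call with a number of a shift or a turn outside -1 to 1 is refused whole. A call with a gripper value outside its range is refused whole. The fingers move at their own pace and stop on an object; FORCE is the grip in N (left out, the last holds). Time passes only in rows, so rows that repeat a pose let the fingers close. It gives the time, the measured TCP pose, the force and the opening at its end, in the units of the state.
- monitor.read_state(): the state, without advancing time (a new reading comes with each control period).
- optics.camera(name): name is "scene" or "top" or "wrist"; returns a dict with "frame" (384x512x3 uint8, red, green, blue), "range_z" (384x512 float32, mm along the optical axis (not along the pixel's ray), 0 where there is no reading), "fx", "fy", "cx", "cy" (pixels), "R" (3x3) and "t" (3): a world point X has camera coordinates R X + t; the wrist camera has in their place "mount" (4x4, takes a point from camera to tool coordinates, whose origin is the TCP and whose axes are the tool frame's). Camera axes: x right, y down, z forward; pixel columns grow to the right and rows downward; lengths in mm; the calibration is good to about 2 mm. A picture is of the moment at which its call begins: read the wrist's pose just before it.
- manip.sign_off(): hands the job in, once; it reports no verdict.
The state is a dict: "clock": time; "joints": joint angles; "qd": joint speeds; "effort": joint torques, N m; "eef_pos": TCP position; "eef_rot": TCP orientation; "wrist_force": force on the tool from outside, world axes, zero at the start; "moment": the same for the moment, N m; "finger_gap": finger opening in mm.
Only numpy, scipy, OpenCV 4.12 (cv2) and the standard library are available. Lean on these libraries where they do the work, as an engineer would, in place of code of your own. Each camera call takes 0.05 s, during which the arm holds its last target.

## Working session

There is one attempt and no reset: what is moved stays moved. The work goes in short steps, Python scripts to look and compute and a shell command to move; the robot and the scene stay as the last step left them, time stands still between calls to the robot, and variables do not carry over. Pictures are saved under pics/ and viewed, and the job is handed in when it is done.

```bash
ls; mkdir -p pics; python3 - <<'E'
from cell import monitor, optics
import cv2, numpy as np, pickle
s=monitor.read_state(); print(s)
for n in ["scene","top"]:
    c=optics.camera(n); pickle.dump(c,open(f'{n}0.pkl','wb'))
    cv2.imwrite(f'pics/{n}0.png',c["frame"][:,:,::-1])
    print(n,c["fx"],c["cx"],c["cy"],c["R"],c["t"])
E
```

```text
pics
{'clock': 0.0, 'joints': array([ 1.21742028e+00,  3.00469368e-01,  1.52157281e+00,  2.47069236e-05,
        1.32071924e+00, -6.65630116e-02]), 'qd': array([ 0.00069248,  0.00030788,  0.00061544,  0.00153288, -0.00029133,
        0.00197644]), 'effort': array([ 2.38559813e-03, -5.31802011e+01, -3.52738130e+01,  7.09894393e-02,
        2.42693274e-02, -1.66851632e-04]), 'eef_pos': array([155.47864603, 527.29079931, 204.89078647]), 'eef_rot': array([-1.57196091e+00,  1.01617438e-04, -2.86819220e-01]), 'wrist_force': array([ 0.76428276,  0.06826688, -0.40013879]), 'moment': array([ 0.01596179, -0.02630175, -0.0043515 ]), 'finger_gap': 94.1338887733543}
scene 450.3817421909095 266.48666668385 187.64084454781937 [[ 0.10133869  0.99475509 -0.01388454]
 [ 0.61097171 -0.07324382 -0.78825688]
 [-0.7851395   0.07139786 -0.61518965]] [ -64.94638128 -224.37220989 1669.73158716]
top 431.6936564096245 254.7503119727836 193.37571257586472 [[-0.00957858 -0.99992978 -0.00697791]
 [-0.99736821  0.0100551  -0.07180208]
 [ 0.0718672   0.00627179 -0.99739449]] [  43.45931313  557.71400757 1090.83205374]
```

View pics/top0.png

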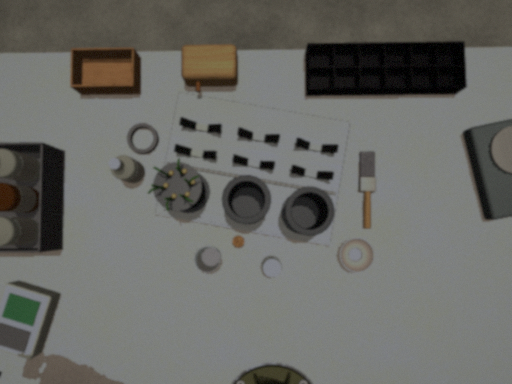

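View pics/scene0.png

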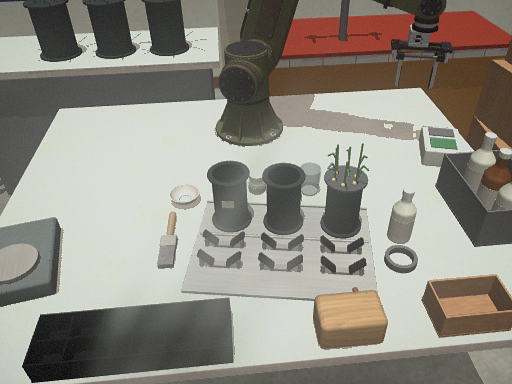

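Top view: planted pot on the left (col 180, row 188), empty pots in the middle (246,200) and right (308,211). The stopper is at (238,241), beaker (209,258) and jar (272,267). Next I'll measure these.

```bash
cat > h.py <<'E'
import numpy as np, pickle, cv2
def cloud(c):
    z=c["range_z"]; v,u=np.indices(z.shape)
    P=np.stack([(u-c["cx"])/c["fx"]*z,(v-c["cy"])/c["fy"]*z,z],-1)
    W=(P-np.array(c["t"]))@np.array(c["R"])
    W[z<=0]=np.nan
    return W
E
python3 - <<'E'
from h import *
from scipy.optimize import least_squares
c=pickle.load(open('top0.pkl','rb')); W=cloud(c)
def circ(p):
    f=lambda q:np.hypot(p[:,0]-q[0],p[:,1]-q[1])-q[2]
    r=least_squares(f,[*p.mean(0)[:2],40],loss='soft_l1');return r.x
print("table z",np.nanmedian(W[300:340,150:250,2]), "rack", np.nanmedian(W[165:180,225:280,2]))
for n,(u,v,r) in dict(planted=(180,188,35),mid=(246,200,32),right=(308,211,32)).items():
    w=W[v-r:v+r,u-r:u+r].reshape(-1,3); w=w[(w[:,2]>158)&(w[:,2]<178)]
    cc=(w[:,:2].min(0)+w[:,:2].max(0))/2
    print(n,len(w),w[:,2].mean(),cc,np.ptp(w[:,:2],axis=0),w.mean(0))
for n,(u,v,r) in dict(stopper=(238,241,10),beaker=(209,258,18),jar=(272,267,15),dish=(355,255,20),bottle=(125,168,20)).items():
    w=W[v-r:v+r,u-r:u+r].reshape(-1,3); w=w[w[:,2]>12]
    print(n,len(w),np.nanmin(w,0),np.nanmax(w,0))
# saddles
f=c["frame"].astype(int).sum(2)
m=((f<150)&(W[:,:,2]>25)&(W[:,:,2]<75)).astype(np.uint8)
m[:, :165]=0; m[:,345:]=0; m[:110]=0; m[183:]=0
n,l,st,ce=cv2.connectedComponentsWithStats(m)
for i in range(1,n):
    if st[i,4]>8: 
        w=W[l==i]; print(ce[i],st[i,4],w.mean(0))
# rack plate
m=((W[:,:,2]>6)&(W[:,:,2]<14)).astype(np.uint8); m=cv2.morphologyEx(m,cv2.MORPH_OPEN,np.ones((3,3)))
n,l,st,ce=cv2.connectedComponentsWithStats(m)
i=1+st[1:,4].argmax(); w=W[l==i]
(rc,sz,a)=cv2.minAreaRect(w[:,:2].astype(np.float32)); print(rc,sz,a)
E
```

```text
table z -0.9490805367436317 rack 9.498428937570333
planted 1663 169.29831218849185 [565.86345067 210.51666979] [107.87122913 107.66501489] [564.76698421 210.36535932 169.29831219]
mid 867 168.37289195014222 [535.410547   56.8071031] [107.55804087 107.34967622] [535.38045992  57.01045956 168.37289195]
right 870 168.33244892512562 [507.35907291 -83.24087543] [107.05703662 107.11670153] [507.47011793 -84.01446252 168.33244893]
stopper 116 [421.7010416   68.7191924   24.43903965] [449.73360724  96.79584466  35.37489462]
beaker 322 [365.50208297 122.36195776  12.42721884] [427.82426556 185.62999779  87.73631714]
jar 353 [349.1538052  -26.77461698  12.33695441] [398.09058265  23.97859072  63.63227043]
dish 586 [ 356.1087956  -262.61427486   12.03065121] [ 441.81369241 -173.81026969   33.39337913]
bottle 785 [589.41472129 324.68790281  12.65134711] [680.12567578 385.80941185 163.08410827]
[186.94845361 123.27835052] 97 [738.43160407 209.71335604  39.65229853]
[214.47252747 128.35164835] 91 [724.2861705  139.250785    40.56150754]
[244.43617021 133.41489362] 94 [710.56700698  62.66821095  39.39914699]
[271.83333333 138.33333333] 96 [697.01573778  -7.00322072  39.83980901]
[301.65517241 143.5862069 ] 87 [682.45394251 -82.80429636  40.73915968]
[181.81 149.85] 100 [669.89306596 222.75738731  39.3539748 ]
[329.62745098 148.37254902] 102 [ 669.6186452  -153.72221586   39.49659112]
[209.75  155.025] 80 [655.41461618 151.32089235  41.91312294]
[239.48314607 160.20224719] 89 [641.69291705  75.81380192  39.46519938]
[267.08045977 165.03448276] 87 [628.38457332   5.94572261  40.9860506 ]
[297.1547619  170.38095238] 84 [614.01051751 -70.26263565  40.25889129]
[324.96 175.2 ] 100 [ 601.04456183 -140.31802052   39.9921891 ]
(626.8358154296875, 43.908599853515625) (457.6513366699219, 329.6103820800781) 79.0823974609375
```

```bash
python3 - <<'E'
from h import *
yaw=-0.188; X=np.array([np.cos(yaw),np.sin(yaw)]);Y=np.array([-X[1],X[0]]);O=np.array([531.9,60.5])
for cam in ['top','scene']:
    c=pickle.load(open(cam+'0.pkl','rb')); W=cloud(c).reshape(-1,3)
    d=W[:,:2]-O; r=np.stack([d@X,d@Y,W[:,2]],1)
    k=(r[:,2]>200)&(abs(r[:,0])<100)&(abs(r[:,1]-150)<90)&(r[:,2]<300); q=r[k]
    print(cam,q.min(0),q.max(0))
    q2=q[q[:,2]>235]; print(len(q2),q2.min(0),q2.max(0))
for n,p in dict(mid=(535.4,56.9),right=(507.4,-83.5),pl=(565.9,210.5),stop=(436,83),beak=(397,154),jar=(374,-1)).items():
    d=np.array(p)-O; print(n,d@X,d@Y)
E
```

```text
top [-51.22809796 104.45540896 200.45000106] [ 59.78076914 204.26868574 267.4797052 ]
47 [-29.95332538 121.01336848 236.24157823] [ 39.64411348 186.40647819 267.4797052 ]
scene [-48.59143057 105.5963807  200.00814565] [ 66.02837563 203.74811164 266.3002421 ]
76 [-26.97162929 120.88191006 235.06601021] [ 44.89349007 187.36629601 266.3002421 ]
mid 4.111150196619173 -2.882437173788554
right 2.8444997322373595 -146.04163386265336
pl 5.366743099327159 153.71141164046938
stop -98.41536738850809 4.1803662261784
beak -149.9976971627181 66.64045952633802
jar -143.623787836432 -89.92701244629198
```

```bash
python3 -m creep '[{"tx":0.99,"ty":0,"tz":-0.88,"turn":-0.031,"fingers":50},{"tx":0.99,"ty":0,"tz":-0.88,"turn":-0.031,"fingers":50},{"tx":0.99,"ty":0,"tz":-0.88,"turn":-0.031,"fingers":50},{"tx":0.99,"ty":0,"tz":-0.88,"turn":-0.031,"fingers":50},{"tx":0.99,"ty":0,"tz":-0.88,"turn":-0.031,"fingers":50},{"tx":0.99,"ty":0,"tz":-0.88,"turn":-0.031,"fingers":50},{"tx":0.99,"ty":0,"tz":-0.88,"turn":-0.031,"fingers":50},{"tx":0.99,"ty":0,"tz":-0.88,"turn":-0.031,"fingers":50},{"tx":0.99,"ty":0,"tz":-0.88,"turn":-0.031,"fingers":50},{"tx":0.99,"ty":0,"tz":-0.88,"turn":-0.031,"fingers":50}]'
```

```text
clock: 1.1
eef_pos: [295.1, 303.2, 205.0]
eef_rot: [-1.572, 0.0, -0.188]
wrist_force: [0.5, -0.1, -0.5]
finger_gap: 49.7
```

```bash
cat > to.py <<'E'
import sys,numpy as np
from scipy.spatial.transform import Rotation as Ro
from cell import monitor
# target: rack x,y, z world -> tool shift units
yaw=-0.188; X=np.array([np.cos(yaw),np.sin(yaw)]);Y=np.array([-X[1],X[0]]);O=np.array([531.9,60.5])
s=monitor.read_state(); p=np.array(s["eef_pos"]); R=Ro.from_euler('xyz',s["eef_rot"]).as_matrix()
d=p[:2]-O
print('t',s['clock'],'rack',d@X,d@Y,'z',p[2],'rot',s['eef_rot'],'F',s['wrist_force'],'gap',s['finger_gap'])
if len(sys.argv)>1:
    a=[float(v) for v in sys.argv[1:4]]
    t=np.array([*(O+a[0]*X+a[1]*Y),a[2]])
    print('shift',R.T@(t-p)/200,'turn',-(yaw-s['eef_rot'][2])/np.pi)
E
python3 to.py -95 -3 205
```

```text
t 1.1 rack -277.9954850166616 194.18873412265333 z 204.98010437170473 rot [-1.57203131e+00  4.26472217e-04 -1.87870449e-01] F [ 0.5021419  -0.06523631 -0.4979283 ] gap 49.73549072393997
shift [ 9.14849562e-01  7.28135415e-04 -9.86062051e-01] turn 4.123738636801929e-05
```

```bash
python3 -m creep '[{"tx":0.915,"ty":0,"tz":-0.986,"turn":0,"fingers":50},{"tx":0.915,"ty":0,"tz":-0.986,"turn":0,"fingers":50},{"tx":0.915,"ty":0,"tz":-0.986,"turn":0,"fingers":50},{"tx":0.915,"ty":0,"tz":-0.986,"turn":0,"fingers":50},{"tx":0.915,"ty":0,"tz":-0.986,"turn":0,"fingers":50},{"tx":0.915,"ty":0,"tz":-0.986,"turn":0,"fingers":50},{"tx":0.915,"ty":0,"tz":-0.986,"turn":0,"fingers":50},{"tx":0.915,"ty":0,"tz":-0.986,"turn":0,"fingers":50},{"tx":0.915,"ty":0,"tz":-0.986,"turn":0,"fingers":50},{"tx":0.915,"ty":0.275,"tz":-0.986,"turn":0,"fingers":50},{"tx":0.915,"ty":0.275,"tz":-0.986,"turn":0,"fingers":50},{"tx":0.915,"ty":0.275,"tz":-0.986,"turn":0,"fingers":50},{"tx":0.915,"ty":0.275,"tz":-0.986,"turn":0,"fingers":50}]'
python3 to.py -57 -3 150; python3 - <<'E'
from cell import optics
import cv2
for n in ['scene','top']:cv2.imwrite(f'pics/{n}1.png',optics.camera(n)["frame"][:,:,::-1])
E
```

```text
clock: 2.4
eef_pos: [438.6, 75.8, 151.8]
eef_rot: [-1.572, -0.001, -0.187]
wrist_force: [0.6, 0.1, -0.5]
finger_gap: 49.8
t 2.4 rack -94.54626491497301 -2.4527366660012824 z 151.77192976651307 rot [-1.57160018e+00 -1.17961722e-03 -1.87072332e-01] F [ 0.61541997  0.11969238 -0.50287771] gap 49.77117753234036
shift [ 0.18771812  0.00908343 -0.00290317] turn 0.0002952860367805217
```

View pics/scene1.png

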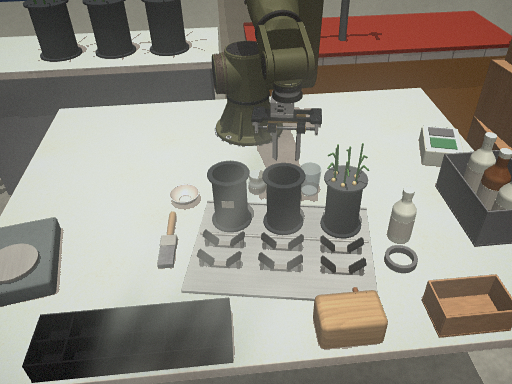

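The gripper stands behind the middle pot (col 285, row 150), clear of the maize. Next I'll push slowly.

```bash
python3 -m creep '[{"tx":0.08,"fingers":50},{"tx":0.14,"fingers":50},{"tx":0.18,"fingers":50},{"tx":0.20,"fingers":50},{"tx":0.22,"fingers":50},{"tx":0.24,"fingers":50},{"tx":0.26,"fingers":50},{"tx":0.28,"fingers":50},{"tx":0.30,"fingers":50},{"tx":0.32,"fingers":50},{"tx":0.34,"fingers":50},{"tx":0.36,"fingers":50},{"tx":0.38,"fingers":50},{"tx":0.40,"fingers":50},{"tx":0.42,"fingers":50},{"tx":0.44,"fingers":50},{"tx":0.46,"fingers":50},{"tx":0.48,"fingers":50},{"tx":0.50,"fingers":50}]'
python3 to.py 0 -3 150; python3 - <<'E'
from cell import optics
import cv2
for n in ['scene','top']:cv2.imwrite(f'pics/{n}2.png',optics.camera(n)["frame"][:,:,::-1])
E
```

```text
t 2.5 rack -94.41547854924622 -2.6550945774086987 z 151.69920066924564 rot [-1.57142149 -0.001741   -0.18753221] F [ 0.20822555 -0.2688704   0.51383685] gap 49.99733614185719
shift [ 0.47206103  0.00931909 -0.00193954] turn 0.00014890326888597767$[0]: bad value
```

View pics/scene2.png

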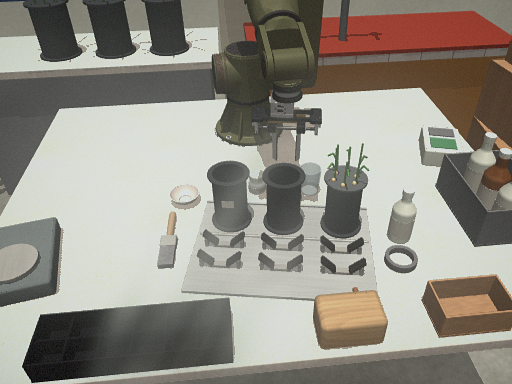

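View pics/top2.png

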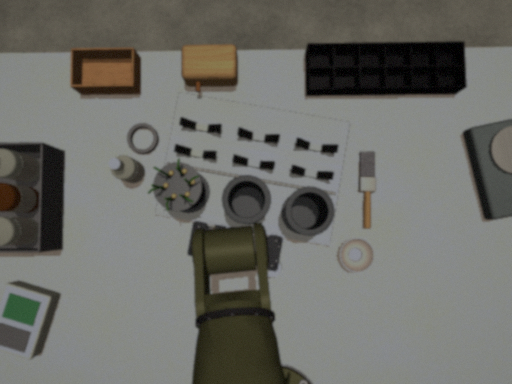

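The call was refused because every row needs all five keys. Nothing has moved, and the gripper is still behind the middle pot (246,200).

```bash
python3 -m creep '[{"tx":0.08,"ty":0,"tz":0,"turn":0,"fingers":50},{"tx":0.14,"ty":0,"tz":0,"turn":0,"fingers":50},{"tx":0.18,"ty":0,"tz":0,"turn":0,"fingers":50},{"tx":0.20,"ty":0,"tz":0,"turn":0,"fingers":50},{"tx":0.22,"ty":0,"tz":0,"turn":0,"fingers":50},{"tx":0.24,"ty":0,"tz":0,"turn":0,"fingers":50},{"tx":0.26,"ty":0,"tz":0,"turn":0,"fingers":50},{"tx":0.28,"ty":0,"tz":0,"turn":0,"fingers":50},{"tx":0.30,"ty":0,"tz":0,"turn":0,"fingers":50},{"tx":0.32,"ty":0,"tz":0,"turn":0,"fingers":50},{"tx":0.34,"ty":0,"tz":0,"turn":0,"fingers":50},{"tx":0.36,"ty":0,"tz":0,"turn":0,"fingers":50},{"tx":0.38,"ty":0,"tz":0,"turn":0,"fingers":50},{"tx":0.40,"ty":0,"tz":0,"turn":0,"fingers":50},{"tx":0.42,"ty":0,"tz":0,"turn":0,"fingers":50},{"tx":0.44,"ty":0,"tz":0,"turn":0,"fingers":50},{"tx":0.46,"ty":0,"tz":0,"turn":0,"fingers":50},{"tx":0.48,"ty":0,"tz":0,"turn":0,"fingers":50},{"tx":0.50,"ty":0,"tz":0,"turn":0,"fingers":50}]'
python3 to.py 0 -3 150; python3 - <<'E'
from cell import optics
import cv2
for n in ['scene','top']:cv2.imwrite(f'pics/{n}3.png',optics.camera(n)["frame"][:,:,::-1])
E
```

```text
clock: 4.5
eef_pos: [537.0, 56.6, 151.3]
eef_rot: [-1.572, -0.001, -0.188]
wrist_force: [-1.6, -0.0, 2.2]
finger_gap: 50.0
t 4.5 rack 5.764767218225506 -2.847038883104496 z 151.33302351622706 rot [-1.57158909e+00 -1.21155749e-03 -1.87806742e-01] F [-1.59908332 -0.02038446  2.19448111] gap 50.016557819452416
shift [-0.02883204  0.00663079 -0.00075398] turn 6.151585600425202e-05
```

View pics/scene3.png

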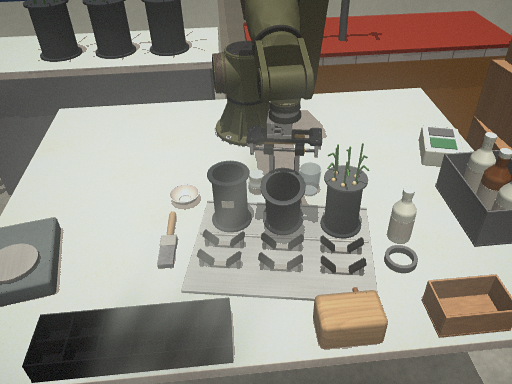

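View pics/top3.png

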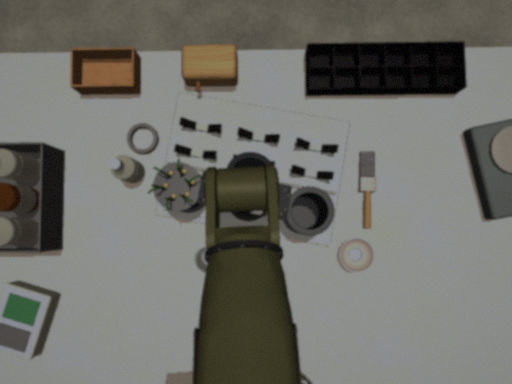

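The middle pot is tilting straight forward (scene 283,195) and the planted pot hasn't moved. I'll keep pushing.

```bash
python3 -m creep '[{"tx":0.02,"ty":0,"tz":0,"turn":0,"fingers":50},{"tx":0.04,"ty":0,"tz":0,"turn":0,"fingers":50},{"tx":0.06,"ty":0,"tz":0,"turn":0,"fingers":50},{"tx":0.08,"ty":0,"tz":0,"turn":0,"fingers":50},{"tx":0.10,"ty":0,"tz":0,"turn":0,"fingers":50},{"tx":0.12,"ty":0,"tz":0,"turn":0,"fingers":50},{"tx":0.14,"ty":0,"tz":0,"turn":0,"fingers":50},{"tx":0.16,"ty":0,"tz":0,"turn":0,"fingers":50},{"tx":0.18,"ty":0,"tz":0,"turn":0,"fingers":50},{"tx":0.20,"ty":0,"tz":0,"turn":0,"fingers":50},{"tx":0.22,"ty":0,"tz":0,"turn":0,"fingers":50},{"tx":0.24,"ty":0,"tz":0,"turn":0,"fingers":50},{"tx":0.26,"ty":0,"tz":0,"turn":0,"fingers":50},{"tx":0.26,"ty":0,"tz":0,"turn":0,"fingers":50},{"tx":0.26,"ty":0,"tz":0,"turn":0,"fingers":50}]'
python3 to.py -95 -3 205; python3 - <<'E'
from cell import optics
import cv2
for n in ['scene','top']:cv2.imwrite(f'pics/{n}4.png',optics.camera(n)["frame"][:,:,::-1])
E
```

```text
clock: 6.1
eef_pos: [587.9, 46.9, 150.8]
eef_rot: [-1.572, -0.0, -0.188]
wrist_force: [-0.1, 0.1, -0.4]
finger_gap: 50.2
t 6.1 rack 57.587877465978536 -2.933564755710428 z 150.84862143862904 rot [-1.57181458e+00 -2.84212899e-04 -1.87939394e-01] F [-0.12058917  0.13139863 -0.41856105] gap 50.15016888767032
shift [-7.62862423e-01 -2.70973287e-01 -5.61857810e-04] turn 1.9291335408467675e-05
```

View pics/scene4.png

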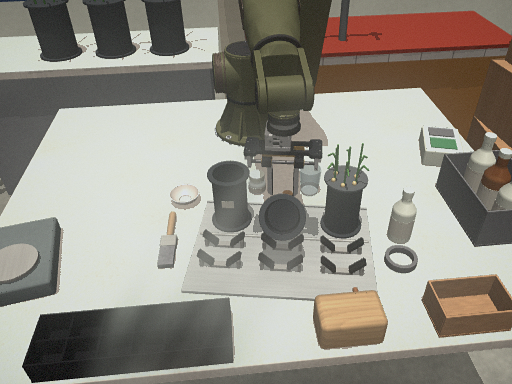

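The pot is either past its balance point and falling or lying short; the mouth is at (283,217). I'll wait a few rows and look again.

```bash
python3 -m creep '[{"tx":0,"ty":0,"tz":0,"turn":0,"fingers":50},{"tx":0,"ty":0,"tz":0,"turn":0,"fingers":50},{"tx":0,"ty":0,"tz":0,"turn":0,"fingers":50},{"tx":0,"ty":0,"tz":0,"turn":0,"fingers":50}]'
python3 - <<'E'
from cell import optics
import cv2
for n in ['scene','top']:cv2.imwrite(f'pics/{n}5.png',optics.camera(n)["frame"][:,:,::-1])
E
```

```text
clock: 6.6
eef_pos: [587.9, 46.9, 151.0]
eef_rot: [-1.572, -0.001, -0.188]
wrist_force: [0.5, 0.7, 0.7]
finger_gap: 50.2
```

View pics/scene5.png

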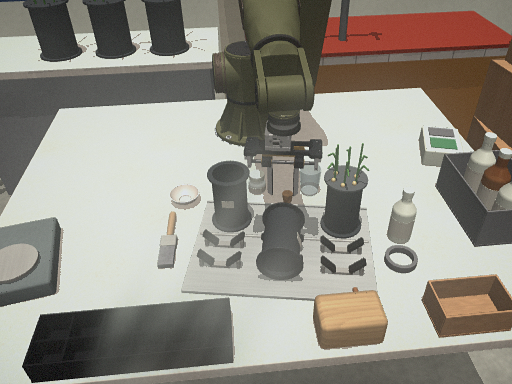

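The middle pot is lying in its saddles (mouth at 280,262). Next I'll retreat and line up behind the right pot.

```bash
python3 -m creep '[{"tx":-0.2,"ty":0,"tz":0,"turn":0,"fingers":50},{"tx":-0.4,"ty":0,"tz":0,"turn":0,"fingers":50},{"tx":-0.6,"ty":0,"tz":0,"turn":0,"fingers":50},{"tx":-0.765,"ty":0,"tz":0,"turn":0,"fingers":50},{"tx":-0.765,"ty":0,"tz":0,"turn":0,"fingers":50},{"tx":-0.765,"ty":0,"tz":-0.2,"turn":0,"fingers":50},{"tx":-0.765,"ty":0,"tz":-0.4,"turn":0,"fingers":50},{"tx":-0.765,"ty":0,"tz":-0.6,"turn":0,"fingers":50},{"tx":-0.765,"ty":0,"tz":-0.715,"turn":0,"fingers":50},{"tx":-0.765,"ty":0,"tz":-0.715,"turn":0,"fingers":50},{"tx":-0.765,"ty":0,"tz":-0.715,"turn":0,"fingers":50},{"tx":-0.765,"ty":0,"tz":-0.715,"turn":0,"fingers":50}]'
python3 to.py -95 -146 151; python3 - <<'E'
from h import *
from cell import optics
c=optics.camera('top');cv2.imwrite('pics/top6.png',c["frame"][:,:,::-1]);W=cloud(c)
yaw=-0.188; X=np.array([np.cos(yaw),np.sin(yaw)]);Y=np.array([-X[1],X[0]]);O=np.array([531.9,60.5])
w=W.reshape(-1,3);d=w[:,:2]-O;r=np.stack([d@X,d@Y,w[:,2]],1)
k=(r[:,2]>80)&(r[:,2]<140)&(abs(r[:,1])<70)&(r[:,0]>30)&(r[:,0]<260);q=r[k];print('mid',q.min(0),q.max(0))
for a in range(60,240,15):
    s=q[abs(q[:,0]-a)<4]
    if len(s):print(a,s[:,1].min(),s[:,1].max(),s[:,2].max())
k=(r[:,2]>160)&(r[:,2]<176)&(abs(r[:,1]+150)<70)&(abs(r[:,0])<70);q=r[k];print('right',q.min(0),q.max(0))
E
```

```text
clock: 7.9
eef_pos: [411.2, -64.4, 151.1]
eef_rot: [-1.572, -0.001, -0.187]
wrist_force: [-0.2, 0.2, -0.1]
finger_gap: 49.9
t 7.9 rack -95.18425615242056 -145.24084201930415 z 151.12157561080392 rot [-1.57160021e+00 -7.26723214e-04 -1.87243492e-01] F [-0.15226865  0.16436086 -0.07196152] gap 49.917545260536286
shift [ 0.00091797  0.0006116  -0.003796  ] turn 0.00024080396343382276
mid [ 57.39842387 -52.01631021  80.15609719] [217.52146358  54.02789538 126.98798533]
60 -52.016310206336634 54.02789537616617 126.98798533292258
75 -42.260753372910735 42.173685814127914 116.02047673150106
90 -42.081343337287095 42.519757179980516 118.69141574183777
105 -42.32896424268758 42.805751206014044 115.62970879568411
120 -42.15015052100238 43.14645912365413 116.74321014547341
135 -41.96691217240222 43.04984528407606 117.21885217248366
150 -41.786200244412896 45.42173293118071 116.45934138764896
165 -41.601139427577266 44.15249134488377 116.82819573270896
180 -41.4145949495959 43.32820798923592 117.03027549616704
195 -41.234818978380716 43.59678410683753 116.61923594597091
210 -50.30305662083905 52.30644216707198 126.23154184846209
right [ -51.14569165 -199.76981822  160.09447149] [ 57.92649408 -91.13204749 173.69191887]
```

View pics/top6.png

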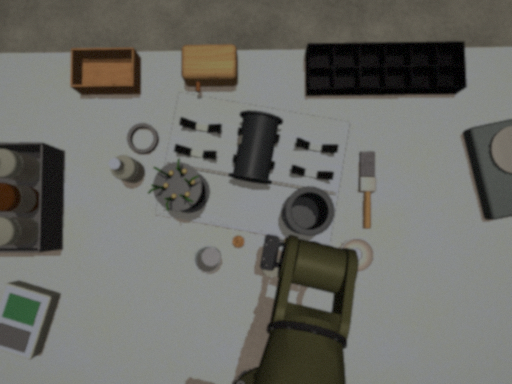

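The middle pot is centred in its bay: rack x 57 to 217, y about 0. I'll repeat the same push on the right pot.

```bash
python3 -m creep '[{"tx":0.08,"ty":0,"tz":0,"turn":0,"fingers":50},{"tx":0.14,"ty":0,"tz":0,"turn":0,"fingers":50},{"tx":0.18,"ty":0,"tz":0,"turn":0,"fingers":50},{"tx":0.20,"ty":0,"tz":0,"turn":0,"fingers":50},{"tx":0.22,"ty":0,"tz":0,"turn":0,"fingers":50},{"tx":0.24,"ty":0,"tz":0,"turn":0,"fingers":50},{"tx":0.26,"ty":0,"tz":0,"turn":0,"fingers":50},{"tx":0.28,"ty":0,"tz":0,"turn":0,"fingers":50},{"tx":0.30,"ty":0,"tz":0,"turn":0,"fingers":50},{"tx":0.32,"ty":0,"tz":0,"turn":0,"fingers":50},{"tx":0.34,"ty":0,"tz":0,"turn":0,"fingers":50},{"tx":0.36,"ty":0,"tz":0,"turn":0,"fingers":50},{"tx":0.38,"ty":0,"tz":0,"turn":0,"fingers":50},{"tx":0.40,"ty":0,"tz":0,"turn":0,"fingers":50},{"tx":0.42,"ty":0,"tz":0,"turn":0,"fingers":50},{"tx":0.44,"ty":0,"tz":0,"turn":0,"fingers":50},{"tx":0.46,"ty":0,"tz":0,"turn":0,"fingers":50},{"tx":0.48,"ty":0,"tz":0,"turn":0,"fingers":50},{"tx":0.50,"ty":0,"tz":0,"turn":0,"fingers":50}]'
python3 to.py; python3 - <<'E'
from cell import optics
import cv2
for n in ['scene']:cv2.imwrite(f'pics/{n}7.png',optics.camera(n)["frame"][:,:,::-1])
E
```

```text
clock: 9.85
eef_pos: [509.8, -82.9, 151.3]
eef_rot: [-1.572, -0.001, -0.187]
wrist_force: [-1.3, -0.1, 3.5]
finger_gap: 49.9
t 9.85 rack 5.0732429971234225 -145.00975651429084 z 151.2541232871009 rot [-1.57162653e+00 -6.72591964e-04 -1.86778030e-01] F [-1.34373283 -0.0568912   3.45191528] gap 49.907272865521584
```

View pics/scene7.png

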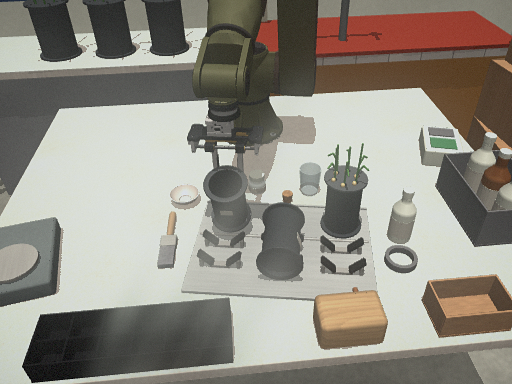

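The second pot (mouth at 226,183) is tilting straight, so I'll finish the push and let it settle.

```bash
python3 -m creep '[{"tx":0.02,"ty":0,"tz":0,"turn":0,"fingers":50},{"tx":0.04,"ty":0,"tz":0,"turn":0,"fingers":50},{"tx":0.06,"ty":0,"tz":0,"turn":0,"fingers":50},{"tx":0.08,"ty":0,"tz":0,"turn":0,"fingers":50},{"tx":0.10,"ty":0,"tz":0,"turn":0,"fingers":50},{"tx":0.12,"ty":0,"tz":0,"turn":0,"fingers":50},{"tx":0.14,"ty":0,"tz":0,"turn":0,"fingers":50},{"tx":0.16,"ty":0,"tz":0,"turn":0,"fingers":50},{"tx":0.18,"ty":0,"tz":0,"turn":0,"fingers":50},{"tx":0.20,"ty":0,"tz":0,"turn":0,"fingers":50},{"tx":0.22,"ty":0,"tz":0,"turn":0,"fingers":50},{"tx":0.24,"ty":0,"tz":0,"turn":0,"fingers":50},{"tx":0.26,"ty":0,"tz":0,"turn":0,"fingers":50},{"tx":0.26,"ty":0,"tz":0,"turn":0,"fingers":50},{"tx":0.26,"ty":0,"tz":0,"turn":0,"fingers":50},{"tx":0.26,"ty":0,"tz":0,"turn":0,"fingers":50},{"tx":0.26,"ty":0,"tz":0,"turn":0,"fingers":50},{"tx":0.26,"ty":0,"tz":0,"turn":0,"fingers":50},{"tx":0.26,"ty":0,"tz":0,"turn":0,"fingers":50},{"tx":0.26,"ty":0,"tz":0,"turn":0,"fingers":50}]'
python3 to.py; python3 - <<'E'
from cell import optics
import cv2
for n in ['scene']:cv2.imwrite(f'pics/{n}8.png',optics.camera(n)["frame"][:,:,::-1])
E
```

```text
clock: 11.9
eef_pos: [561.3, -92.7, 151.3]
eef_rot: [-1.572, -0.001, -0.187]
wrist_force: [0.3, 0.5, -0.8]
finger_gap: 49.8
t 11.9 rack 57.46602029546697 -144.98204089789382 z 151.3098576079981 rot [-1.57166549e+00 -9.84260536e-04 -1.86813085e-01] F [ 0.33127863  0.52654825 -0.84977915] gap 49.84464018224277
```

View pics/scene8.png

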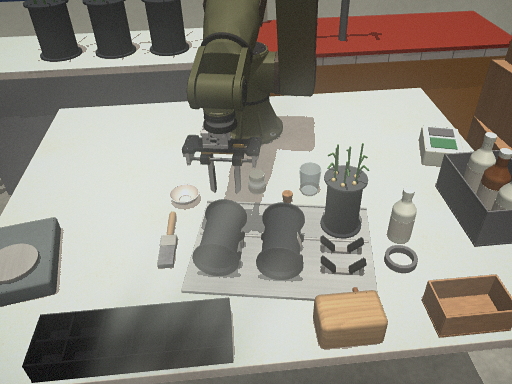

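Both pots are lying in the saddles (mouths at 215,262 and 280,262). I'll back off and verify.

```bash
python3 -m creep '[{"tx":-0.2,"ty":0,"tz":0,"turn":0,"fingers":50},{"tx":-0.4,"ty":0,"tz":0,"turn":0,"fingers":50},{"tx":-0.6,"ty":-0.1,"tz":0,"turn":0,"fingers":50},{"tx":-0.8,"ty":-0.2,"tz":0,"turn":0,"fingers":50},{"tx":-0.9,"ty":-0.3,"tz":0,"turn":0,"fingers":50},{"tx":-0.9,"ty":-0.3,"tz":0,"turn":0,"fingers":50},{"tx":-0.9,"ty":-0.3,"tz":0,"turn":0,"fingers":50},{"tx":-0.9,"ty":-0.3,"tz":0,"turn":0,"fingers":50}]'
python3 to.py; python3 - <<'E'
from h import *
from cell import optics
c=optics.camera('top');cv2.imwrite('pics/top9.png',c["frame"][:,:,::-1]);W=cloud(c)
W0=cloud(pickle.load(open('top0.pkl','rb')))
yaw=-0.188; X=np.array([np.cos(yaw),np.sin(yaw)]);Y=np.array([-X[1],X[0]]);O=np.array([531.9,60.5])
def rk(W):
    w=W.reshape(-1,3);d=w[:,:2]-O;return np.stack([d@X,d@Y,w[:,2]],1)
r=rk(W);r0=rk(W0)
for yc in (0,-150):
    k=(r[:,2]>80)&(r[:,2]<140)&(abs(r[:,1]-yc)<70)&(r[:,0]>30)&(r[:,0]<260);q=r[k];print(yc,q.min(0),q.max(0))
    for a in (75,90,120,150,180,195):
        s=q[abs(q[:,0]-a)<4]; print(a,(s[:,1].min()+s[:,1].max())/2,np.median(np.sort(s[:,2])[-8:]))
for n,rr in (('before',r0),('now',r)):
    k=(rr[:,2]>160)&(rr[:,2]<176)&(abs(rr[:,1]-150)<70)&(abs(rr[:,0])<70);q=rr[k];print('planted',n,(q.min(0)+q.max(0))/2)
f=c["frame"].astype(int);f0=cv2.imread('pics/top0.png')[:,:,::-1].astype(int)
m=(abs(f-f0).sum(2)>60).astype(np.uint8)
n,l,st,ce=cv2.connectedComponentsWithStats(m)
for i in range(1,n):
    if st[i,4]>6: print(st[i],ce[i])
E
```

```text
clock: 12.75
eef_pos: [384.7, -59.2, 210.4]
eef_rot: [-1.572, 0.0, -0.187]
wrist_force: [0.7, 0.0, -0.4]
finger_gap: 50.0
t 12.75 rack -122.23281433573099 -145.15156694699783 z 210.37217389034797 rot [-1.57156748e+00  7.18929969e-05 -1.86844777e-01] F [ 0.67252528  0.04341607 -0.39960169] gap 50.002217128689125
0 [ 57.53302164 -52.44461109  80.04180585] [217.45673658  53.83961249 127.09432701]
75 0.6631720046732177 114.43964703561787
90 0.9229184932451844 115.64715696705296
120 0.8199916715478537 113.96066510658872
150 1.738864838459186 114.2641503109978
180 0.9057678811813119 115.32798139032855
195 1.4839597071591406 114.6146767522365
-150 [  56.65908546 -201.15421672   80.00795901] [217.11585107 -95.64400698 128.00487307]
75 -148.3074298921861 114.84788860335028
90 -147.97662899571213 115.02191819934382
120 -148.06693437953095 115.69521567748635
150 -149.07250075469472 114.45939750033509
180 -148.00141834709322 115.21050766052716
195 -147.17737840196423 115.91947574639073
planted before [  4.60754602 154.20784498 169.04551004]
planted now [  4.47662284 154.16261159 169.33142364]
[ 221  110   62  125 4470] [250.74541387 174.25212528]
[ 277  121   66  123 4753] [310.04228908 185.59499264]
[247 133   4   5  11] [248.72727273 134.90909091]
[266 136   5   5  10] [267.9 137.9]
[238 159   8   5  18] [242.05555556 160.61111111]
[262 163   4   4  11] [263.36363636 164.63636364]
[318 173  10   5  34] [322.44117647 174.79411765]
[  235   249   130   135 11406] [304.25793442 316.64615115]
[  18  352  107   32 1949] [ 61.26423807 370.6049256 ]
[  0 370   3   8  16] [  0.625 373.375]
[236 377  17   7  45] [243.24444444 381.31111111]
[280 376  10   8  25] [285.28 380.56]
[186 378  30   6 108] [197.11111111 381.32407407]
[274 381   5   3  10] [275.8 382.3]
[299 380   9   4  28] [302.78571429 381.78571429]
```

View pics/top9.png

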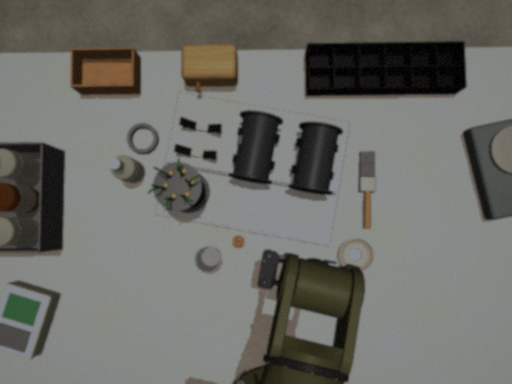

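Both pots lie in their saddles (258,147 and 316,157). The planted pot and the visible bystanders haven't moved, so I'm handing in.

```bash
python3 -c "
from cell import manip; print(manip.sign_off())"
```

```text
the job is handed in; nothing more can be done
None
```

I pushed both empty pots over, and each now lies in the saddles in front of it with its mouth pointing away from the robot. I handed the job in at about 12.8 s; no verdict is reported.

My last top-camera measurement, in the rack frame:

| Item | Result | Required |
|---|---|---|
| Middle pot | axis at y ≈ +1 mm, mouth at x ≈ 217 mm, axis height ≈ 70 mm | y within 15 mm of the bay line, x 180–255 mm, height 60–80 mm |
| Right pot | axis at y ≈ −148 mm, mouth at x ≈ 217 mm, axis height ≈ 70 mm | same, bay line at −150 mm |
| Planted pot | moved less than 0.5 mm, still upright in the picture | within 15 mm, tilt below 0.05 rad |

- **Bystanders:** the final top picture showed no change at the ones it could see. The arm hid the jar and may have partly covered the dish, but both looked in place in the scene view just before I backed off.
- **Forces:** wrist force was at most about 4 N in the readings I took, which came only at the end of each move.
- **Refused call:** one move was refused because rows were missing keys; nothing moved. No checks failed or disagreed.

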